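# Close the service rail with its angle cover and lock it

## Robot

A 6-joint arm with a two-finger parallel gripper is mounted at the origin on a cart in front of the work surface, level with it; the furniture and walls round the work are solid. World frame = base frame: x ahead of the robot, y to its left, z up, the work surface at z = 0. Lengths are in m, angles in rad, forces in N, time in s.
With the tool pointing down it reaches from about 0.275 to 0.75 m from the base axis. Payload 10.2 kg.
Tool frame: the origin (TCP) lies midway between the tips of the shut fingers; the grasp point (between the pads) lies 19 mm behind it (arm.tcp_to_grasp is the distance from the TCP to the grasp point, in m); z points along the fingers, y is the line along which they close (so a half turn about z gives the same grasp; the last joint's range is limited). The gripper opens to 88 mm and grips with 3 to 60 N. Pads are 18 mm wide; open, the fingers measure 123 mm over their backs; the gripper's body (75 mm by 187 mm) begins 45 mm behind the grasp point.
Start: joints at [-1.325, 0.313, 1.498, -0, 1.331, -0.223], TCP at [0.237, -0.468, 0.239] pointing down, gripper open.
Joint ranges: [-2.94, 2.94], [-0.97, 2.17], [0.19, 2.56], [-1.23, 4.37], [0.02, 3.11], [-2.88, 2.88]. Speed limits (rad/s): [2.39, 2.39, 3.01, 3.14, 3.14, 3.14].

## Interface

Orientations are given as a 3x3 rotation matrix whose columns are the frame's x, y, z axes.
In Python, from workcell import arm gives the robot as it stands.
- The arm moves only by the tool play_rows, never from a script. Its argument "increments" is a list of rows, each a list of 4 numbers: the shift along the tool's x, y, z each as a share of 0.02 m, from -1 to 1, then the turn about the tool's z as a share of 5 degrees, from -1 to 1. In form: [[tx, ty, tz, yaw], ...]. A call has 1 to 12 rows; each row shifts and turns the commanded pose from where the row before left it, along the tool's axes as they then stand; what a row does not reach is not made up. A row lasts 1/12 s, in which the tool goes at most 41.7 mm and 7.16 degrees, less where a joint would pass 70% of its speed; a pose out of reach is approached as far as the arm can. A call with a number of a shift or a turn outside -1 to 1 is refused whole. A call with a gripper value outside its range is refused whole. "claw" is the opening in per cent of the stroke, from 0 (shut) to 100 (fully open), set as the call begins (left out, the last holds). The fingers move at their own pace and stop on an object; "force" is the grip in N (left out, the last holds). Time passes only in rows, so rows that do not move let the fingers close. It gives the time, the measured TCP pose, the force, the opening and the grip force at its end, in the units of the state.
- arm.state(): the state, without advancing time (a new reading comes with each control period).
- arm.snapshot(name): name is "scene" or "top"; returns (picture, depth): 400x640x3 uint8, blue, green, red; 400x640 float32, m along the optical axis (not along the pixel's ray), 0 where there is no reading.
- arm.camera_params(name): a dict with "camera_matrix" (3x3 intrinsics, pixels), "pose" (4x4, takes a point from camera to world coordinates). Camera axes: x right, y up, looking along -z (the intrinsics and any distortion apply to the point x, -y, -z); pixel columns grow to the right and rows downward; lengths in m; the calibration is good to about 2 mm. A picture is of the moment at which its call begins. camera_params takes no time and is no camera call.
- arm.job_done(): hands the job in; it is judged then, once.
The state is a dict: "time": time; "qpos": joint angles; "dq": joint speeds; "tau": joint torques, N m; "ee_pos": TCP position; "orientation": TCP orientation; "contact_force": force on the tool from outside, world axes, zero at the start; "torque": the same for the moment, N m; "gripper_width": opening from 0.0 (shut) to 1.0 (fully open); "grip_force": force on a finger pad.
Only numpy, scipy, OpenCV 4.12 (cv2) and the standard library are available. Lean on these libraries where they do the work, as an engineer would, in place of code of your own. Each camera call takes 0.05 s, during which the arm holds its last target. There are 200 camera calls.

## Task

Put the long angle cover over the bare angle of the service rail, so that the two sections nest fully, legs on legs and ends flush. Then push the quarter-turn stud at the end of the rail fully down, and after that turn its wing a quarter turn clockwise (seen from above) until it stops, so that its tongue locks the cover. Leave the short cover where it lies.

Things in the scene. Friction and masses are not known exactly. Their poses are not given: they have to be found in the camera images.
- long_cover_grip (a point): Centre of the long cover's handle bar. Loose aluminium angle, 160 mm along y, legs 44 mm at 90 deg, 5 mm thick, lying ridge up on its feet (62 mm wide; about 0.25 kg; same either way round). Midway on the ridge a grey bow handle on two posts: bar 72 mm long (y), 14 wide (x), 14 high, its centre (this point) 23 mm above the ridge, 57.6 above the feet. z up.
- short_cover_grip (a point): The same point on the short cover, like the long one in all but its length of 100 mm. It does not belong to this rail and is to be left alone.
- rail: Service rail, fixed; origin under the middle of its angle, on the worktop. Grey base plate 90 x 250 mm, 12 thick; on it a bare aluminium angle, ridge up, 160 mm along y, same section as the covers, ridge 46.6 mm above the worktop. At its -y end, 104 mm from the middle, the 30 mm thick lock post with the quarter-turn stud (9 mm gap to the angle).
- rail_seat (a point): Where the long cover's handle bar centre lies when the cover is fully nested, ends flush: 76.7 mm above the rail's origin. Axes as the rail's; the nested cover's axes are parallel to them (or half a turn about z), its feet 7 mm above the base plate.
- wing_grip (a point): Grip point of the stud's wing, on the upright turning axis, 12 mm below the wing's top; 96 mm above the worktop, 88 with the stud down. Wing: grey bar 44 mm along this frame's x, 12 wide (y), 32 high. Steel tongue, 16 wide, 6 thick, reaches 36 mm from the axis along this frame's -x, its top 24 mm below this point. The frame turns and sinks with the wing.
- stud (a joint): Depth of the stud in m: 0 fully up, 0.008 pushed fully down to its stop. No spring: it needs about 5 N and stays where it is pushed.
- wing (a joint): Turn of the wing in rad, growing clockwise seen from above: 0 unlocked (tongue along the rail's -x, across it), 1.571 locked, at its stop (tongue along the rail's +y, 4 mm above the end of the nested cover's ridge when the stud is down). Starts at 0 to 0.15, stays where it is left (friction 0.05 N m).
Mind the look-alikes: they are no part of the job. Leave any orange look-alike of the part that bears long_cover_grip alone.

How it is judged:
On the way, in this order (a step that is already met when the one before it is completed fails the run):
1. the long cover lies nested on the rail's angle, ends flush, with the stud still up and unturned (x of long_cover_grip in the frame of rail_seat between -0.003 and 0.003 m and y of long_cover_grip in the frame of rail_seat between -0.006 and 0.006 m and z of long_cover_grip in the frame of rail_seat between -0.003 and 0.003 m and angle between the y axis of long_cover_grip and the y axis of rail_seat, either way round below 0.05 rad and angle between the z axis of long_cover_grip and the z axis of rail_seat, either way round below 0.06 rad and value of joint stud below 0.004 m and value of joint wing below 0.5 rad), for 0.2 s.
2. the stud is pushed fully down, not yet turned (value of joint stud above 0.0065 m and value of joint wing below 0.5 rad), for 0.1 s.
3. the wing is turned a quarter turn (value of joint stud above 0.0065 m and value of joint wing above 1.35 rad), for 0.1 s.
At the end, for the whole second after the job is handed in: The long cover is nested on the rail (within 3 mm across and in height, 6 mm along it, parallel within 0.05 rad, upright within 0.06 rad), the stud is down by over 6.5 of its 8 mm, the wing is turned by over 1.35 rad, and the short cover is within 30 mm of where it lay (all of step 3 and x of long_cover_grip in the frame of rail_seat between -0.003 and 0.003 m and y of long_cover_grip in the frame of rail_seat between -0.006 and 0.006 m and z of long_cover_grip in the frame of rail_seat between -0.003 and 0.003 m and angle between the y axis of long_cover_grip and the y axis of rail_seat, either way round below 0.05 rad and angle between the z axis of long_cover_grip and the z axis of rail_seat, either way round below 0.06 rad and distance of short_cover_grip from where it was at the start of the episode below 0.03 m); the robot touches nothing.
It fails at once if the short cover is moved by more than 30 mm (distance of short_cover_grip from where it was at the start of the episode above 0.03 m).
It also fails if it takes over 48 s, if anything falls off the work surface, if the arm or the gripper's body presses on something with over 40 N, if the wrist force passes 120 N, or if a joint passes its speed limit or range.

## Working session

There is one attempt and no reset: what is moved stays moved. The work goes in short steps, Python scripts to look and compute and a tool call to move; the robot and the scene stay as the last step left them, time stands still between calls to the robot, and variables do not carry over. Pictures are saved under pics/ and viewed, at most 10 in all, crops included, and the job is handed in when it is done.

Besides the shell and the picture viewer there is one more tool, called after "Call:" as a command line: name --pt "numbers of a row" for each row, then --argument value for the rest. play_rows: Moves the arm, as the interface text tells. Shift numbers are shares of 0.02 m and turn numbers shares of 5 degrees, none past 1 either way. Its arguments: {"type":"object","properties":{"increments":{"type":"array"},"claw":{"type":"number"},"force":{"type":"number"}},"required":["increments"]}

```bash
mkdir -p pics
cat > h.py <<'E'
import numpy as np, cv2
from workcell import arm
def snap(n):
    p,d=arm.snapshot(n); c=arm.camera_params(n)
    np.savez(f'pics/{n}.npz',p=p,d=d,K=np.array(c['camera_matrix']),T=np.array(c['pose'])); return p,d
def load(n):
    z=np.load(f'pics/{n}.npz'); return z['p'],z['d'],z['K'],z['T']
def pts(d,K,T):
    v,u=np.mgrid[:d.shape[0],:d.shape[1]]
    P=np.stack([(u-K[0,2])/K[0,0]*d,-(v-K[1,2])/K[1,1]*d,-d],-1)
    return P@T[:3,:3].T+T[:3,3]
E
python3 - <<'E'
from h import *
for n in('scene','top'):
    p,d=snap(n); cv2.imwrite(f'pics/{n}0.png',p); c=arm.camera_params(n); print(c)
s=arm.state(); print(s, arm.tcp_to_grasp)
E
```

```text
{'camera_matrix': array([[402.51289987,   0.        , 318.94062979],
       [  0.        , 402.51289987, 192.86080085],
       [  0.        ,   0.        ,   1.        ]]), 'pose': array([[-0.78170541,  0.26211077, -0.56589275, -0.26907769],
       [-0.62335906, -0.35599964,  0.69619519,  0.79424925],
       [-0.01897736,  0.89697392,  0.44167596,  0.62862905],
       [ 0.        ,  0.        ,  0.        ,  1.        ]])}
{'camera_matrix': array([[365.38711887,   0.        , 320.36169006],
       [  0.        , 365.38711887, 205.67482191],
       [  0.        ,   0.        ,   1.        ]]), 'pose': array([[ 1.56571123e-03,  9.88977897e-01, -1.48054947e-01,
         2.58821677e-01],
       [-9.99986193e-01,  8.05753314e-04, -5.19278420e-03,
        -8.61364872e-02],
       [-5.01625303e-03,  1.48061034e-01,  9.88965504e-01,
         1.31905811e+00],
       [ 0.00000000e+00,  0.00000000e+00,  0.00000000e+00,
         1.00000000e+00]])}
{'time': 0.1, 'qpos': array([-1.32538024e+00,  3.13379646e-01,  1.49835612e+00,  7.19746423e-07,
        1.33100289e+00, -2.23372591e-01]), 'dq': array([ 0.00032427, -0.00327279, -0.00203477, -0.00113959, -0.00136954,
        0.00027032]), 'tau': array([ 2.04878554e-03, -4.02817905e+01, -2.52641112e+01,  6.95211743e-02,
        3.42990656e-02, -5.77491710e-05]), 'ee_pos': array([ 0.23714528, -0.46814035,  0.23822755]), 'orientation': array([[ 8.92116336e-01,  4.51805672e-01, -2.77752393e-04],
       [ 4.51805686e-01, -8.92115680e-01,  1.11182539e-03],
       [ 2.54541751e-04, -1.11736770e-03, -9.99999343e-01]]), 'contact_force': array([-0.5408225 ,  0.23598543, -0.6222002 ]), 'torque': array([-0.00111711,  0.05191824,  0.0310095 ]), 'grip_force': 0.0, 'gripper_width': 1.0029404990572064} 0.0187
```

View pics/top0.png

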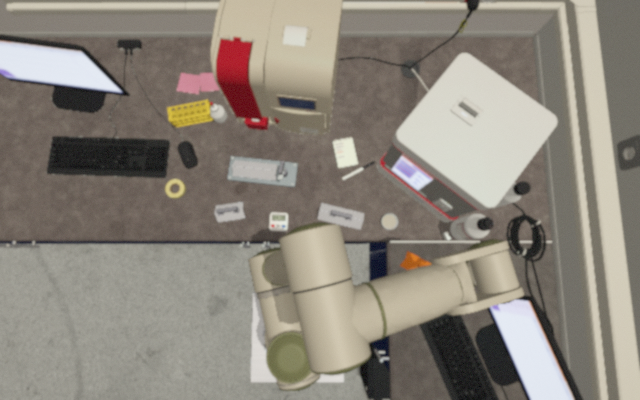

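View pics/scene0.png

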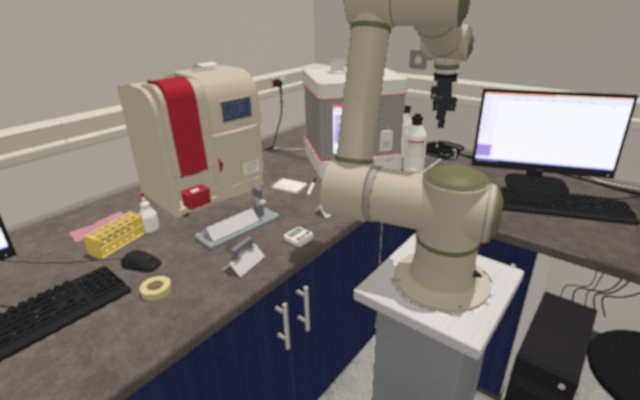

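Candidates for the long cover in the top view are the grey angle at (341,215), which is about 45 px or 160 mm long, the short grey one at (230,212), about 28 px, and an orange look-alike at (415,262), half under the arm. I choose (341,215). The rail is at (262,171) with its stud at (282,171). Next I'll check this in a close crop and with depth.

Run:
```python
from h import *
p,d,K,T=load('top')
c=cv2.resize(p[145:240,200:410],None,fx=3.8,fy=3.8,interpolation=cv2.INTER_CUBIC)
p2,d2,K2,T2=load('scene')
c2=cv2.resize(p2[170:290,180:350],None,fx=3.8,fy=3.8,interpolation=cv2.INTER_CUBIC)[:, :]
cv2.imwrite('pics/crop.png',c);cv2.imwrite('pics/crop2.png',c2)
P=pts(d,K,T)
np.set_printoptions(precision=4,suppress=True,linewidth=150)
print('table z',np.median(P[190:200,300:315,2]))
def comp(name,r0,r1,c0,c1,zmin,zmax=.2):
    m=np.zeros(d.shape,np.uint8); m[r0:r1,c0:c1]=((P[...,2]>zmin)&(P[...,2]<zmax))[r0:r1,c0:c1]
    q=P[m>0]; 
    if len(q)<3: print(name,len(q));return
    r=cv2.minAreaRect((q[:,:2]*1000).astype(np.float32)); print(name,zmin,len(q),q.mean(0),r,q[:,2].max())
comp('long',200,235,312,370,.012);comp('long bar',200,235,312,370,.045)
comp('short',200,225,210,248,.012);comp('short bar',200,225,210,248,.045)
comp('rail',150,192,222,303,.006);comp('rail angle',150,192,222,274,.028)
comp('wing',150,192,268,303,.06)
```

```text
table z 0.0007536383486600462
long 0.012 565 [ 0.4165 -0.1517  0.0296] ((417.2635803222656, -151.977783203125), (159.45484924316406, 55.456382751464844), 77.12642669677734) 0.07074476891710724
long bar 0.045 91 [ 0.418  -0.1529  0.0642] ((418.8192138671875, -152.05116271972656), (70.4999771118164, 14.244144439697266), 76.66693878173828) 0.07074476891710724
short 0.012 359 [0.4309 0.2454 0.0335] ((433.7198486328125, 247.56869506835938), (52.429134368896484, 99.12223052978516), 8.194886207580566) 0.07045759261860907
short bar 0.045 92 [0.4336 0.2475 0.0642] ((434.330322265625, 248.2328643798828), (14.391541481018066, 71.23654174804688), 8.172572135925293) 0.07045759261860907
rail 0.006 1650 [0.5798 0.132  0.026 ] ((588.7805786132812, 133.20799255371094), (151.8836669921875, 283.2506408691406), 0.02449607476592064) 0.11142188684761489
rail angle 0.028 431 [0.5852 0.1641 0.0378] ((586.856201171875, 164.232666015625), (149.98324584960938, 46.19342803955078), 83.92399597167969) 0.0508473554590716
wing 0.06 92 [0.5667 0.0561 0.0927] ((567.3930053710938, 57.0355110168457), (15.381524085998535, 55.6700553894043), 77.58924102783203) 0.11142188684761489
```

View pics/crop.png

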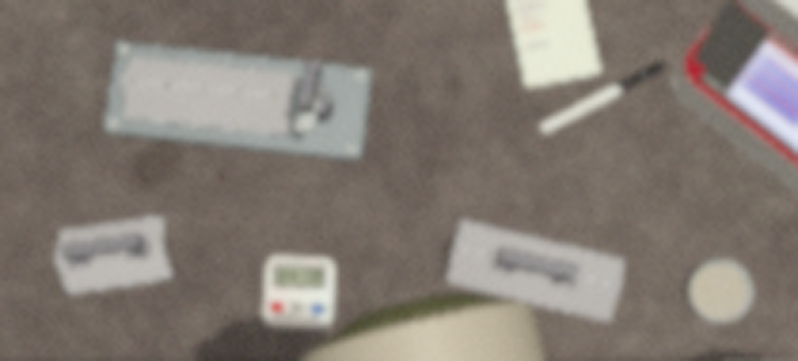

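View pics/crop2.png

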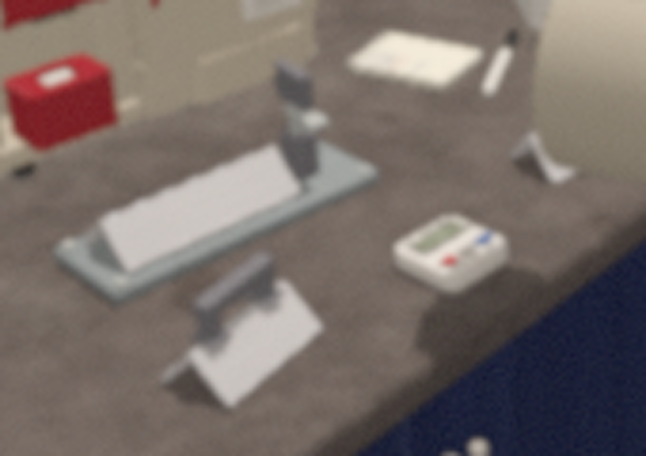

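The crops confirm it: the long cover is at (341,215), the short one at (230,212), and the rail has its wing at the -y end. Now I'll fit precise lines.

```bash
cat > m.py <<'E'
from h import *
from scipy.optimize import least_squares
np.set_printoptions(precision=4,suppress=True,linewidth=150)
def roof(P,cen,th,h,zlo,L=.16,excl=.0):
    # ridge line fit: z = h-|s|, s = offset across; returns cen, dir angle(deg), h, extents along
    q=P.reshape(-1,3); t=np.array([np.cos(th),np.sin(th)]); n=np.array([t[1],-t[0]])
    r=q[:,:2]-cen; a=r@t; s=r@n
    k=(abs(s)<.035)&(abs(a)<L/2-.01)&(q[:,2]>zlo)&(q[:,2]<h+.006)&(abs(a)>excl)
    q=q[k]
    f=lambda x:(lambda s: q[:,2]-(x[2]-abs(s)))((q[:,:2]-cen)@[np.sin(x[1]),-np.cos(x[1])]-x[0])
    o=least_squares(f,[0,th,h],loss='soft_l1',f_scale=.002)
    x=o.x; t=np.array([np.cos(x[1]),np.sin(x[1])]); n=np.array([t[1],-t[0]])
    return cen+n*x[0],np.degrees(x[1]),x[2],len(q),np.std(o.fun)
if __name__=='__main__':
    for n in('top','scene'):
        p,d,K,T=load(n); P=pts(d,K,T); print(n)
        for nm,c,th,h,zlo,ex in(('rail',(.587,.164),84,.0466,.022,0),('long',(.4188,-.1521),77,.0346,.008,.045)):
            c2,a,hh,N,sd=roof(P,np.array(c),np.radians(th),h,zlo,excl=ex)
            print(nm,c2,a,hh,N,sd)
            t=np.array([np.cos(np.radians(a)),np.sin(np.radians(a))]);nn=np.array([t[1],-t[0]])
            q=P.reshape(-1,3); r=q[:,:2]-c2; al=r@t; s=r@nn
            k=(abs(s)<.02)&(abs(q[:,2]-(hh-abs(s)))<.005)&(abs(al)<.12)
            hst=np.histogram(al[k],np.arange(-.12,.121,.004))[0]; print(hst)
            if nm=='rail':
                k=(abs(s)<.03)&(q[:,2]>.07)&(q[:,2]<.13)&(al<-.05)&(al>-.17); w=np.c_[al,s,q[:,2]][k]; print('wing along,s,z',w.mean(0),w.min(0),w.max(0),len(w))
                k2=w[:,2]>.10; print('wing top',w[k2].mean(0),w[k2].min(0),w[k2].max(0),k2.sum())
                k=(abs(s)<.043)&(q[:,2]>.007)&(q[:,2]<.017)&(abs(al)<.15); print('base al',np.percentile(al[k],[.5,1,99,99.5]))
                k=(abs(s)<.06)&(q[:,2]>.008)&(q[:,2]<.016)&(abs(al)<.115); print('base s',np.percentile(s[k],[1,3,97,99]))
            else:
                k=(q[:,2]>.05)&(abs(s)<.02)&(abs(al)<.06); print('bar al,s,z',np.median(al[k]),(al[k].min()+al[k].max())/2,np.mean(s[k]),np.percentile(q[k,2],80),k.sum())
E
python3 m.py
```

```text
top
rail [0.5873 0.164 ] 83.61753137212385 0.04752252922857136 518 0.002815018531057356
[ 1  1  0  0  0  0  0  0  5 10 11 11 10 10 11 11 11 12  9 13 10 11 11 13 11 12 11 11 10 11 11  9 11  9  9 10 13 10 14  7 12 11 11  9 12 13 12 11  8
  0  0  0  0  0  0  0  0  0  0  0]
wing along,s,z [-0.1099 -0.0052  0.0964] [-0.1165 -0.0294  0.0706] [-0.0988  0.0194  0.1114] 79
wing top [-0.109  -0.0012  0.1071] [-0.1161 -0.0212  0.1   ] [-0.1015  0.0194  0.1114] 47
base al [-0.1494 -0.1487  0.0942  0.095 ]
base s [-0.0451 -0.0443  0.0432  0.0441]
long [ 0.419  -0.1521] 76.3837047989022 0.03521816054547629 202 0.002759060179033584
[ 0  0  0  0  0  0  0  0  0  1 10 11 12 13 10 11 12 12 12 11 10  4  4  5  5  7  7  7  7  6  8  8  7  7  5  7  6  6  4 12  9 11 13 10 12 12 13 11 11
 11  0  0  0  0  0  0  0  0  0  0]
bar al,s,z -0.0013833556372916684 3.1375010888269605e-05 -0.000707820524093767 0.06688456806720225 90
scene
rail [0.5879 0.1639] 83.79916147373609 0.04598639634941437 523 0.0028099779284116045
[ 1  4  2  5  5  6  5  0  3  8 10 10 11  8 13 13  9 11 11  9 12 11 13 11 12 10 12 13 13 11 14 12 10
[... 380 characters left out ...]
9080354722848 0.03174407968506884 3 4.434176265278877e-11
[ 0  0  0  0  0  0  0  0  0  0  0  0  0  0  0  0  0  0  0  0  0  0  0  0  0  0  0  0  0  0  0  0  0  0  0  0  0  0  0  0  0  0  0  0  0  0  1  0  2
 12  3  0  0  0  0  0  0  0  0  0]
  return _methods._mean(a, axis=axis, dtype=dtype,
  ret = ret.dtype.type(ret / rcount)
Traceback (most recent call last):
  File "m.py", line 30, in <module>
    k=(q[:,2]>.05)&(abs(s)<.02)&(abs(al)<.06); print('bar al,s,z',np.median(al[k]),(al[k].min()+al[k].max())/2,np.mean(s[k]),np.percentile(q[k,2],80),k.sum())
                                                                                    ~~~~~~~~~^^
ValueError: zero-size array to reduction operation minimum which has no identity
```

```bash
cat > go.py <<'E'
# python3 go.py x y z ang(deg of tool y axis in world): total shares in tool axes as it stands now, yaw shares
import sys; from h import *
s=arm.state(); R=np.array(s['orientation']); x,y,z,a=map(float,sys.argv[1:5])
D=np.array([x,y,z])-s['ee_pos']; cur=np.degrees(np.arctan2(R[1,1],R[0,1]))
R2=cv2.Rodrigues(np.array([0,0,np.radians(a-cur)]))[0]@R
print('t',round(s['time'],2),'pos',np.round(s['ee_pos'],4),'yang',round(cur,2),'F',np.round(s['contact_force'],1),'w',round(s['gripper_width'],3),'q6',round(s['qpos'][5],2))
print('shares now-axes',np.round(R.T@D/.02,2),'| after-turn axes',np.round(R2.T@D/.02,2),'| yaw rows',round(-(a-cur)/5,2))
E
python3 - <<'E'
from h import *
p,d,K,T=load('top');P=pts(d,K,T);q=P.reshape(-1,3)
for z in(.06,.1,.15,.2,.25): 
    print(z,[(round(y,2),round(q[(q[:,2]>z)&(abs(q[:,1]-y)<.015)&(q[:,0]>.48)][:,0].min(initial=9),3)) for y in np.arange(-.1,.35,.05)])
E
python3 go.py .419 -.152 .239 -13.3
```

```text
0.06 [(np.float64(-0.1), np.float64(0.704)), (np.float64(-0.05), np.float64(0.698)), (np.float64(0.0), np.float64(0.705)), (np.float64(0.05), np.float64(0.539)), (np.float64(0.1), np.float64(0.731)), (np.float64(0.15), np.float64(0.726)), (np.float64(0.2), np.float64(0.73)), (np.float64(0.25), np.float64(1.067)), (np.float64(0.3), np.float64(0.779))]
0.1 [(np.float64(-0.1), np.float64(0.704)), (np.float64(-0.05), np.float64(0.698)), (np.float64(0.0), np.float64(0.705)), (np.float64(0.05), np.float64(0.554)), (np.float64(0.1), np.float64(0.731)), (np.float64(0.15), np.float64(0.726)), (np.float64(0.2), np.float64(0.73)), (np.float64(0.25), np.float64(1.067)), (np.float64(0.3), np.float64(0.793))]
0.15 [(np.float64(-0.1), np.float64(0.704)), (np.float64(-0.05), np.float64(0.702)), (np.float64(0.0), np.float64(0.706)), (np.float64(0.05), np.float64(0.715)), (np.float64(0.1), np.float64(0.731)), (np.float64(0.15), np.float64(0.726)), (np.float64(0.2), np.float64(0.73)), (np.float64(0.25), np.float64(1.067)), (np.float64(0.3), np.float64(1.066))]
0.2 [(np.float64(-0.1), np.float64(0.704)), (np.float64(-0.05), np.float64(0.702)), (np.float64(0.0), np.float64(0.707)), (np.float64(0.05), np.float64(0.715)), (np.float64(0.1), np.float64(0.731)), (np.float64(0.15), np.float64(0.727)), (np.float64(0.2), np.float64(0.732)), (np.float64(0.25), np.float64(1.067)), (np.float64(0.3), np.float64(1.066))]
0.25 [(np.float64(-0.1), np.float64(0.704)), (np.float64(-0.05), np.float64(0.702)), (np.float64(0.0), np.float64(0.708)), (np.float64(0.05), np.float64(0.715)), (np.float64(0.1), np.float64(0.734)), (np.float64(0.15), np.float64(0.728)), (np.float64(0.2), np.float64(0.734)), (np.float64(0.25), np.float64(1.085)), (np.float64(0.3), np.float64(1.087))]
t 0.1 pos [ 0.2371 -0.4681  0.2382] yang -63.14 F [-0.5  0.2 -0.6] w 1.003 q6 -0.22
shares now-axes [15.25 -9.99 -0.02] | after-turn axes [17.47  5.21 -0.04] | yaw rows -9.97
```

Call:
play_rows --pt "0.95 -0.62 0 0" --pt "0.95 -0.62 0 0" --pt "0.95 -0.62 0 0" --pt "0.95 -0.62 0 0" --pt "0.95 -0.62 0 0" --pt "0.95 -0.62 0 0" --pt "0.95 -0.62 0 0" --pt "0.95 -0.62 0 0" --claw 60

```text
time: 0.77
ee_pos: [0.3283, -0.31, 0.2385]
orientation: [[0.892, 0.452, -0.0], [0.452, -0.892, 0.001], [-0.0, -0.001, -1.0]]
contact_force: [0.2, 0.1, -0.4]
gripper_width: 0.599
grip_force: 0.0
```

Call:
play_rows --pt "0.95 -0.62 0 0" --pt "0.95 -0.62 0 0" --pt "0.95 -0.62 0 0" --pt "0.95 -0.62 0 0" --pt "0.95 -0.62 0 0" --pt "0.95 -0.62 0 0" --pt "0.95 -0.62 0 0" --pt "0.95 -0.62 0 0"

```text
time: 1.43
ee_pos: [0.4191, -0.1529, 0.2385]
orientation: [[0.892, 0.452, -0.0], [0.452, -0.892, 0.0], [-0.0, -0.0, -1.0]]
contact_force: [-0.2, 0.1, 0.3]
gripper_width: 0.599
grip_force: 0.0
```

Call:
play_rows --pt "0 0 0 -1" --pt "0 0 0 -1" --pt "0 0 0 -1" --pt "0 0 0 -1" --pt "0 0 0 -1" --pt "0 0 0 -1" --pt "0 0 0 -1" --pt "0 0 0 -1" --pt "0 0 0 -1" --pt "0 0 0 -1" --pt "0 0 0 0" --pt "0 0 0 0"

```text
time: 2.43
ee_pos: [0.4187, -0.154, 0.2386]
orientation: [[0.23, 0.973, -0.0], [0.973, -0.23, 0.0], [0.0, -0.0, -1.0]]
contact_force: [1.2, 0.0, 1.1]
gripper_width: 0.6
grip_force: 0.0
```

```bash
python3 go.py .419 -.152 .0395 -13.3
```

```text
t 2.43 pos [ 0.4187 -0.154   0.2386] yang -13.29 F [1.2 0.  1.1] w 0.6 q6 -0.38
shares now-axes [ 0.1  -0.    9.95] | after-turn axes [ 0.1  -0.    9.95] | yaw rows 0.0
```

Call:
play_rows --pt "0.1 0 1 0" --pt "0 0 1 0" --pt "0 0 1 0" --pt "0 0 1 0" --pt "0 0 1 0" --pt "0 0 1 0" --pt "0 0 1 0" --pt "0 0 1 0" --pt "0 0 0.8 0" --pt "0 0 0.6 0" --pt "0 0 0.5 0" --pt "0 0 0 0"

```text
time: 3.43
ee_pos: [0.4184, -0.1516, 0.0392]
orientation: [[0.23, 0.973, -0.003], [0.973, -0.23, 0.002], [0.001, -0.003, -1.0]]
contact_force: [-0.8, -0.2, 0.3]
gripper_width: 0.597
grip_force: 0.0
```

Call:
play_rows --pt "0 0 0 0" --pt "0 0 0 0" --pt "0 0 0 0" --pt "0 0 0 0" --pt "0 0 0 0" --pt "0 0 0 0" --pt "0 0 0 0" --claw 0 --force 40

```text
time: 4.02
ee_pos: [0.4195, -0.1522, 0.041]
orientation: [[0.227, 0.974, 0.001], [0.974, -0.227, -0.001], [-0.0, 0.001, -1.0]]
contact_force: [2.5, -0.3, 0.5]
gripper_width: 0.154
grip_force: 40.0
```

Call:
play_rows --pt "0 0 -0.5 0" --pt "0 0 -1 0" --pt "0 0 -1 0" --pt "0 0 -1 0" --pt "0 0 -1 0" --pt "0 0 -1 0" --pt "0 0 -1 0" --pt "0 0 0 0" --pt "0 0 0 0"

```text
time: 4.77
ee_pos: [0.4191, -0.152, 0.1704]
orientation: [[0.227, 0.974, 0.0], [0.974, -0.227, -0.0], [-0.0, 0.0, -1.0]]
contact_force: [-0.6, 0.8, -3.6]
gripper_width: 0.155
grip_force: 40.0
```

```bash
python3 - <<'E'
from h import *
s,_=snap('scene');t,_=snap('top')
cv2.imwrite('pics/lift.png',np.hstack([cv2.resize(s[150:300,200:400],(600,450)),]))
E
python3 go.py .587 .1593 .160 -6.3
```

```text
t 4.87 pos [ 0.4186 -0.1517  0.1693] yang -13.14 F [-0.5 -0.7 -3.6] w 0.154 q6 -0.38
shares now-axes [17.06  4.67  0.47] | after-turn axes [16.38  6.67  0.46] | yaw rows -1.37
```

View pics/lift.png

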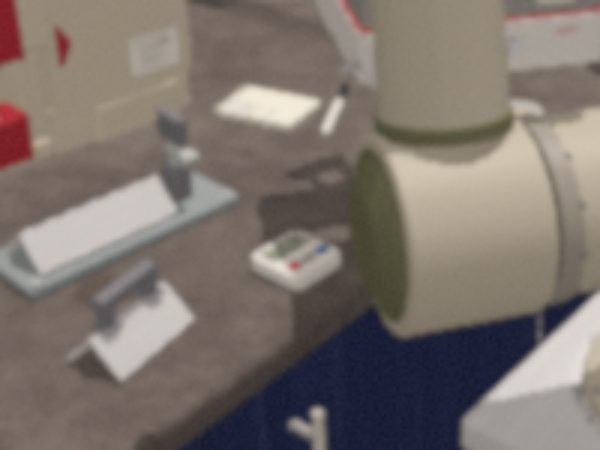

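Call:
play_rows --pt "0 0 -0.5 -0.7" --pt "0 0 -0.5 -0.67" --pt "0.5 0.2 0 0" --pt "0.96 0.39 0 0" --pt "0.96 0.39 0 0" --pt "0.96 0.39 0 0" --pt "0.96 0.39 0 0" --pt "0.96 0.39 0 0" --pt "0.96 0.39 0 0" --pt "0.96 0.39 0 0" --pt "0.96 0.39 0 0" --pt "0.96 0.39 0 0"

```text
time: 5.87
ee_pos: [0.5129, 0.0234, 0.1889]
orientation: [[0.111, 0.994, -0.003], [0.994, -0.111, 0.001], [0.0, -0.003, -1.0]]
contact_force: [0.4, 0.5, -3.2]
gripper_width: 0.152
grip_force: 40.0
```

Call:
play_rows --pt "0.96 0.39 0 0" --pt "0.96 0.39 0 0" --pt "0.96 0.39 0 0" --pt "0.96 0.39 0 0" --pt "0.96 0.39 0 0" --pt "0.96 0.39 0 0" --pt "0.9 0.39 0 0" --pt "0.5 0.22 0 0" --pt "0 0 0 0" --pt "0 0 0 0" --pt "0 0 0 0"

```text
time: 6.78
ee_pos: [0.5867, 0.1571, 0.1897]
orientation: [[0.11, 0.994, -0.002], [0.994, -0.11, -0.0], [-0.0, -0.002, -1.0]]
contact_force: [-0.2, 0.4, -3.9]
gripper_width: 0.152
grip_force: 40.0
```

```bash
python3 - <<'E'
from h import *
s,_=snap('scene');t,_=snap('top')
cv2.imwrite('pics/over.png',cv2.resize(s[90:290,170:370],(600,600)))
E
python3 go.py .587 .1593 .100 -6.3
```

```text
t 6.88 pos [0.587  0.1568 0.1903] yang -6.36 F [ 0.2  0.6 -3. ] w 0.149 q6 0.18
shares now-axes [ 0.13 -0.01  4.52] | after-turn axes [ 0.13 -0.01  4.52] | yaw rows -0.01
```

View pics/over.png

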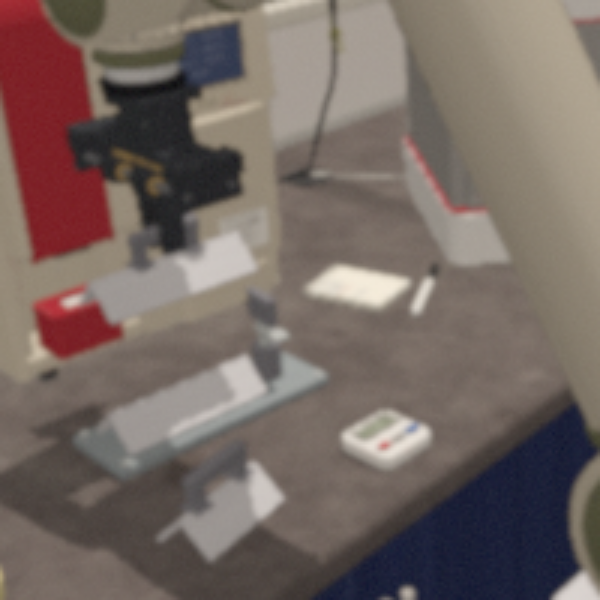

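The cover hangs level and roughly parallel over the rail. I'll measure the offset between the two in this one view.

Run:
```python
from m import *
p,d,K,T=load('scene');P=pts(d,K,T);q=P.reshape(-1,3)
a0=np.radians(83.7);t=np.array([np.cos(a0),np.sin(a0)]);n=np.array([t[1],-t[0]])
c0=np.array([.587,.1593])
for nm,h,ex in(('rail',.0466,0),('held',.1836,.045)):
    c,a,hh,N,sd=roof(P,c0,a0,h,h-.025,excl=ex)
    r=q[:,:2]-c0; al=r@t; s=r@n-(c-c0)@n
    k=(abs(s)<.022)&(abs(q[:,2]-(hh-abs(s)))<.005)&(abs(al)<.097)
    print(nm,(c-c0)@n,a,hh,N,sd,'s side used',s[k].min(),s[k].max(),'al',np.percentile(al[k],[0,.5,1,99,99.5,100]))
    # slope along
    kk=k&(abs(al)>.045); print('tilt deg',np.degrees(np.polyfit(al[kk],q[kk,2]+abs(s[kk]),1)[0]))
```

```text
rail 0.0008206281720255659 83.8072947779289 0.04648785287965105 526 0.002758721548183984 s side used -0.021869280314981875 0.02171210030634752 al [-0.0956 -0.0946 -0.0931  0.0803  0.0807  0.0815]
tilt deg -0.0964102218457875
held -0.0006207007912096546 83.4410715213756 0.1827882934083774 199 0.0026417396084844123 s side used -0.0219990906451261 0.021846245930069792 al [-0.0824 -0.081  -0.08    0.0778  0.0782  0.0789]
tilt deg -0.24299032955529393
```

Call:
play_rows --pt "0.13 0.06 0.5 -0.05" --pt "0 0 1 0" --pt "0 0 1 0" --pt "0 0 1 0" --pt "0 0 0.8 0" --pt "0 0 0.6 0" --pt "0 0 0.4 0" --pt "0 0 0.4 0" --pt "0 0 0.3 0" --pt "0 0 0 0"

```text
time: 7.72
ee_pos: [0.5885, 0.1598, 0.0698]
orientation: [[0.105, 0.994, -0.001], [0.994, -0.105, -0.0], [-0.0, -0.001, -1.0]]
contact_force: [-1.2, -0.2, -3.2]
gripper_width: 0.149
grip_force: 40.0
```

```bash
python3 go.py .587 .1595 .060 -6.3
```

```text
t 7.72 pos [0.5885 0.1598 0.0698] yang -6.05 F [-1.2 -0.2 -3.2] w 0.149 q6 0.18
shares now-axes [-0.02 -0.07  0.49] | after-turn axes [-0.02 -0.07  0.49] | yaw rows 0.05
```

Call:
play_rows --pt "0 0 0.15 0" --pt "0 0 0.12 0" --pt "0 0 0.1 0" --pt "0 0 0.06 0" --pt "0 0 0.04 0" --pt "0 0 0 0"

```text
time: 8.22
ee_pos: [0.5888, 0.1598, 0.0613]
orientation: [[0.105, 0.994, -0.0], [0.994, -0.105, -0.0], [-0.0, -0.0, -1.0]]
contact_force: [0.1, 0.5, -2.1]
gripper_width: 0.153
grip_force: 40.0
```

```bash
python3 go.py .587 .1595 .060 -6.3
```

```text
t 8.22 pos [0.5888 0.1598 0.0613] yang -6.04 F [ 0.1  0.5 -2.1] w 0.153 q6 0.18
shares now-axes [-0.03 -0.09  0.06] | after-turn axes [-0.03 -0.09  0.06] | yaw rows 0.05
```

Call:
play_rows --pt "0 0 0.05 0" --pt "0 0 0.04 0" --pt "0 0 0 0" --pt "0 0 0 0"

```text
time: 8.55
ee_pos: [0.5889, 0.1599, 0.0603]
orientation: [[0.105, 0.994, 0.0], [0.994, -0.105, 0.0], [0.0, 0.0, -1.0]]
contact_force: [-3.1, -0.3, 5.4]
gripper_width: 0.151
grip_force: 40.0
```

```bash
python3 go.py .587 .1595 .060 -6.3
```

```text
t 8.55 pos [0.5889 0.1599 0.0603] yang -6.04 F [-3.1 -0.3  5.4] w 0.151 q6 0.18
shares now-axes [-0.03 -0.09  0.02] | after-turn axes [-0.03 -0.09  0.02] | yaw rows 0.05
```

Call:
play_rows --pt "0 -0.04 0.03 0" --pt "0 0 0 0"

```text
time: 8.72
ee_pos: [0.5885, 0.16, 0.0599]
orientation: [[0.105, 0.994, 0.002], [0.994, -0.105, 0.0], [0.0, 0.002, -1.0]]
contact_force: [-2.5, -0.1, 5.7]
gripper_width: 0.152
grip_force: 40.0
```

Call:
play_rows --pt "0 0 0 0" --pt "0 0 0 0" --pt "0 0 0 0" --pt "0 0 0 0" --pt "0 0 0 0" --claw 60

```text
time: 9.13
ee_pos: [0.588, 0.1599, 0.0589]
orientation: [[0.105, 0.994, 0.0], [0.994, -0.105, 0.0], [0.0, 0.0, -1.0]]
contact_force: [0.0, -0.1, -0.8]
gripper_width: 0.505
grip_force: 0.0
```

Call:
play_rows --pt "0 0 -0.5 0" --pt "0 0 -1 0" --pt "0 0 -1 0" --pt "0 0 -1 0" --pt "0 0 -1 0" --pt "0 0 -1 0" --pt "0 0 0 0" --pt "0 0 0 0"

```text
time: 9.8
ee_pos: [0.5883, 0.16, 0.17]
orientation: [[0.105, 0.994, 0.002], [0.994, -0.105, 0.0], [0.0, 0.002, -1.0]]
contact_force: [-0.9, -0.0, -0.4]
gripper_width: 0.6
grip_force: 0.0
```

```bash
python3 - <<'E'
from m import *
a0=np.radians(83.7);t=np.array([np.cos(a0),np.sin(a0)]);n=np.array([t[1],-t[0]])
c0=np.array([.587,.1593])
for v in('scene','top'):
    s,_=snap(v)
    if v=='scene': cv2.imwrite('pics/nest.png',cv2.resize(s[140:290,170:370],(800,600)))
    p,d,K,T=load(v);P=pts(d,K,T);q=P.reshape(-1,3)
    r=q[:,:2]-c0; al=r@t; s=r@n
    try:
        c,a,hh,N,sd=roof(P,c0,a0,.0537,.03,excl=.045)
        print(v,(c-c0)@n,a,hh,N,sd)
        s2=s-(c-c0)@n
        k=(abs(s2)<.022)&(abs(q[:,2]-(hh-abs(s2)))<.004)&(abs(al)<.097); print('al',np.percentile(al[k],[0,.5,1,99,99.5,100]))
        kk=k&(abs(al)>.045); print('tilt',np.degrees(np.polyfit(al[kk],q[kk,2]+abs(s2[kk]),1)[0]))
    except Exception as e: print(v,e)
    k=(abs(s)<.035)&(q[:,2]>.072)&(q[:,2]<.13)&(al<-.06)&(al>-.16); w=np.c_[al,s,q[:,2]][k]
    print('wing',len(w)); 
    k2=w[:,2]>.09
    if k2.sum(): print(w[k2].mean(0),w[k2].min(0),w[k2].max(0),cv2.minAreaRect((w[k2][:,:2]*1000).astype(np.float32)))
E
python3 go.py .587 .1595 .2 -6.3
```

```text
scene 0.00020282153293134367 83.44515326406363 0.052919822123265535 179 0.002753169555956784
al [-0.0969 -0.0948 -0.0937  0.0811  0.0812  0.0832]
tilt -0.04343176756904679
wing 121
[-0.1002 -0.004   0.1016] [-0.109  -0.0238  0.0901] [-0.0947  0.0253  0.1101] ((-103.19564056396484, 0.8336601257324219), (14.088813781738281, 49.234127044677734), 4.308530807495117)
top 0.00023082847667882665 83.54251450040955 0.05478733674255535 94 0.0028631219786397605
al [-0.0794 -0.0782 -0.0779  0.0022  0.0044  0.0078]
tilt 0.3067683236840545
wing 70
[-0.1049 -0.0026  0.1066] [-0.1109 -0.0226  0.0903] [-0.0969  0.0195  0.1134] ((-104.15290069580078, -1.4246177673339844), (11.687240600585938, 42.783599853515625), 5.237620830535889)
t 9.9 pos [0.5875 0.1599 0.1679] yang -6.04 F [ 0.2 -1.  -0.5] w 0.6 q6 0.18
shares now-axes [-0.02 -0.03 -1.6 ] | after-turn axes [-0.02 -0.03 -1.6 ] | yaw rows 0.05
```

View pics/nest.png

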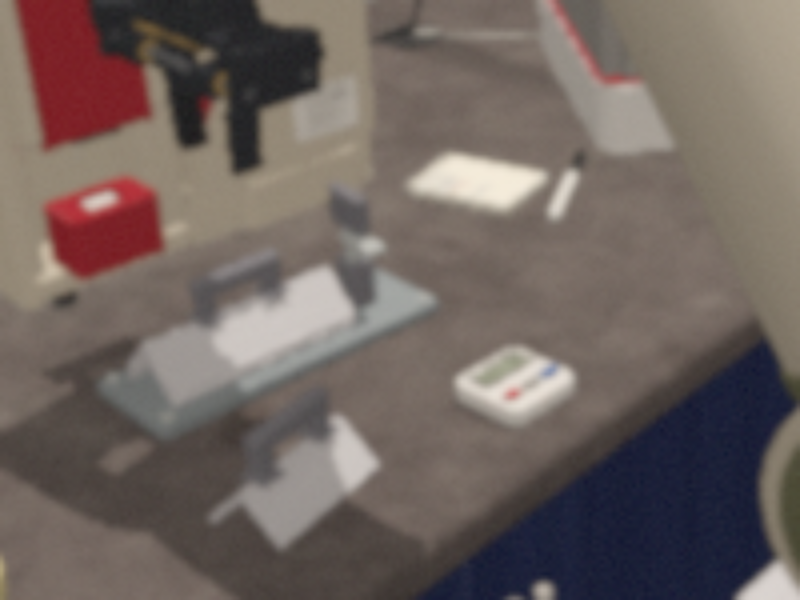

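The cover is nested: the ridge is at about 53–54 mm, it is parallel, and the ends are flush within about 1 mm. The wing is about 4.8° clockwise at roughly (0.576, 0.0564). Next I'll turn the tool and move over it.

Call:
play_rows --pt "0 0 0 -1" --pt "0 0 0 -1" --pt "0 0 0 -1" --pt "0 0 0 -1" --pt "0 0 0 -1" --pt "0 0 0 -1" --pt "0 0 0 -1" --pt "0 0 0 -1" --pt "0 0 0 -1" --pt "0 0 0 -1" --pt "0 0 0 -1" --pt "0 0 0 -1"

```text
time: 10.9
ee_pos: [0.5875, 0.1599, 0.1675]
orientation: [[-0.811, 0.585, -0.002], [0.585, 0.811, -0.0], [0.002, -0.002, -1.0]]
contact_force: [-0.0, -0.5, 0.2]
gripper_width: 0.601
grip_force: 0.0
```

Call:
play_rows --pt "0 0 0 -1" --pt "0 0 0 -1" --pt "0 0 0 -1" --pt "0 0 0 -1" --pt "0 0 0 -1" --pt "0 0 0 0" --pt "0 0 0 0" --claw 50

```text
time: 11.48
ee_pos: [0.5877, 0.1598, 0.1679]
orientation: [[-0.981, 0.194, -0.002], [0.194, 0.981, -0.0], [0.002, -0.0, -1.0]]
contact_force: [0.4, -0.9, -0.6]
gripper_width: 0.501
grip_force: 0.0
```

```bash
python3 go.py .5759 .0564 .081 78.9
```

```text
t 11.48 pos [0.5877 0.1598 0.1679] yang 78.81 F [ 0.4 -0.9 -0.6] w 0.501 q6 -1.3
shares now-axes [-0.43 -5.19  4.35] | after-turn axes [-0.43 -5.19  4.35] | yaw rows -0.02
```

Call:
play_rows --pt "-0.1 -0.5 0 0" --pt "-0.1 -1 0 0" --pt "-0.1 -1 0 0" --pt "-0.13 -1 0 0" --pt "0 -1 0 0" --pt "0 -0.69 0 0" --pt "0 0 0 0" --pt "0 0 0 0"

```text
time: 12.15
ee_pos: [0.5765, 0.056, 0.1689]
orientation: [[-0.981, 0.193, -0.0], [0.193, 0.981, 0.0], [0.0, 0.0, -1.0]]
contact_force: [0.9, 0.1, -0.2]
gripper_width: 0.499
grip_force: 0.0
```

```bash
python3 - <<'E'
from m import *
for v in('scene',):
    s,_=snap(v); cv2.imwrite('pics/wing.png',cv2.resize(s[140:260,220:340],(600,600),interpolation=cv2.INTER_CUBIC))
E
python3 go.py .5759 .0564 .081 78.9
```

```text
t 12.2 pos [0.5766 0.0567 0.1689] yang 78.92 F [ 1.3 -0.1  0. ] w 0.501 q6 -1.48
shares now-axes [ 0.03 -0.02  4.4 ] | after-turn axes [ 0.03 -0.02  4.4 ] | yaw rows 0.0
```

View pics/wing.png

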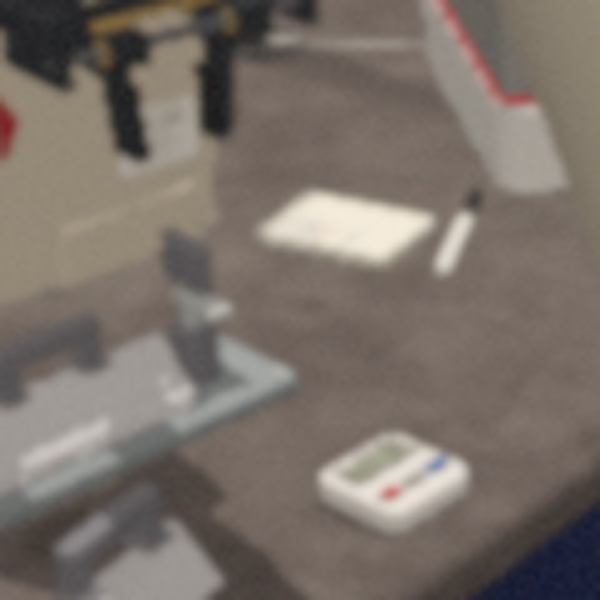

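The open fingers are centred above the wing at (190,265), so I descend and close gently.

Call:
play_rows --pt "0.02 0 0.6 0" --pt "0 0 0.8 0" --pt "0 0 0.8 0" --pt "0 0 0.8 0" --pt "0 0 0.6 0" --pt "0 0 0.5 0" --pt "0 0 0.3 0" --pt "0 0 0 0"

```text
time: 12.87
ee_pos: [0.5758, 0.057, 0.0798]
orientation: [[-0.982, 0.191, -0.002], [0.191, 0.982, 0.0], [0.002, -0.0, -1.0]]
contact_force: [-0.0, -0.3, 0.2]
gripper_width: 0.499
grip_force: 0.0
```

Call:
play_rows --pt "0 0 0 0" --pt "0 0 0 0" --pt "0 0 0 0" --pt "0 0 0 0" --pt "0 0 0 0" --pt "0 0 0 0" --pt "0 0 0 0" --claw 0 --force 25

```text
time: 13.45
ee_pos: [0.5763, 0.0559, 0.0813]
orientation: [[-0.981, 0.192, 0.0], [0.192, 0.981, -0.001], [-0.0, -0.001, -1.0]]
contact_force: [-2.1, -4.1, 3.2]
gripper_width: 0.133
grip_force: 25.0
```

```bash
python3 go.py .5759 .0564 .073 78.9
```

```text
t 13.45 pos [0.5763 0.0559 0.0813] yang 78.95 F [-2.1 -4.1  3.2] w 0.133 q6 -1.48
shares now-axes [0.02 0.02 0.42] | after-turn axes [0.02 0.02 0.42] | yaw rows 0.01
```

Call:
play_rows --pt "0 -0.03 0 0" --pt "0 0 0.1 0" --pt "0 0 0.1 0" --pt "0 0 0.1 0" --pt "0 0 0.1 0" --pt "0 0 0 0" --pt "0 0 0 0" --claw 0 --force 40

```text
time: 14.03
ee_pos: [0.5763, 0.0558, 0.0733]
orientation: [[-0.982, 0.191, 0.001], [0.191, 0.982, -0.0], [-0.001, -0.0, -1.0]]
contact_force: [-2.5, -3.7, 9.0]
gripper_width: 0.131
grip_force: 40.0
```

```bash
python3 go.py .5759 .0564 .073 78.9
```

```text
t 14.03 pos [0.5763 0.0558 0.0733] yang 78.96 F [-2.5 -3.7  9. ] w 0.131 q6 -1.48
shares now-axes [0.03 0.02 0.01] | after-turn axes [0.03 0.02 0.01] | yaw rows 0.01
```

Down about 8 mm. I press a little further to find the stop.

Call:
play_rows --pt "0 0 0.05 0" --pt "0 0 0.03 0" --pt "0 0 0 0" --pt "0 0 0 0"

```text
time: 14.37
ee_pos: [0.5764, 0.0558, 0.0731]
orientation: [[-0.982, 0.191, 0.001], [0.191, 0.982, -0.0], [-0.001, -0.0, -1.0]]
contact_force: [-8.4, -2.9, 20.2]
gripper_width: 0.133
grip_force: 40.0
```

The stud is at its stop (20 N). I relax slightly and turn clockwise.

Call:
play_rows --pt "0 0 -0.05 0" --pt "0 0 0 0.5" --pt "0 0 0 1" --pt "0 0 0 1" --pt "0 0 0 1" --pt "0 0 0 1" --pt "0 0 0 1" --pt "0 0 0 1" --pt "0 0 0 0"

```text
time: 15.12
ee_pos: [0.5766, 0.0562, 0.0732]
orientation: [[-0.722, 0.692, 0.002], [0.692, 0.722, 0.0], [-0.001, 0.001, -1.0]]
contact_force: [-3.1, -0.1, 12.2]
gripper_width: 0.126
grip_force: 40.0
```

```bash
python3 go.py .5759 .0564 .073 -6.3
```

```text
t 15.12 pos [0.5766 0.0562 0.0732] yang 46.21 F [-3.1 -0.1 12.2] w 0.126 q6 -0.91
shares now-axes [ 0.03 -0.01  0.01] | after-turn axes [ 0.01 -0.03  0.01] | yaw rows 10.5
```

Call:
play_rows --pt "0 0 0 1" --pt "0 0 0 1" --pt "0 0 0 1" --pt "0 0 0 1" --pt "0 0 0 1" --pt "0 0 0 1" --pt "0 0 0 1" --pt "0 0 0 1" --pt "0 0 0 1" --pt "0 0 0 0.6" --pt "0 0 0 0"

```text
time: 16.03
ee_pos: [0.5771, 0.0563, 0.0733]
orientation: [[0.03, 1.0, 0.003], [1.0, -0.03, 0.001], [0.001, 0.003, -1.0]]
contact_force: [1.0, 1.4, 10.1]
gripper_width: 0.131
grip_force: 40.0
```

```bash
python3 go.py .5759 .0564 .073 -6.3; python3 -c "
from h import *
print(arm.state()['torque'])"
```

```text
t 16.03 pos [0.5771 0.0563 0.0733] yang -1.7 F [ 1.   1.4 10.1] w 0.131 q6 -0.08
shares now-axes [ 0.   -0.06  0.01] | after-turn axes [-0.   -0.06  0.01] | yaw rows 0.92
[ 0.15734217 -0.17619065 -0.04325328]
```

Call:
play_rows --pt "0 -0.03 0 0.5" --pt "0 0 0 0.4" --pt "0 0 0 0.2" --pt "0 0 0 0" --pt "0 0 0 0"

```text
time: 16.45
ee_pos: [0.5771, 0.0563, 0.0733]
orientation: [[0.122, 0.992, 0.005], [0.993, -0.122, 0.0], [0.001, 0.005, -1.0]]
contact_force: [3.7, 0.3, 7.9]
gripper_width: 0.134
grip_force: 40.0
```

```bash
python3 go.py .5759 .0564 .073 -6.3; python3 -c "
from h import *
print(arm.state()['torque'])"
```

```text
t 16.45 pos [0.5771 0.0563 0.0733] yang -7.02 F [3.7 0.3 7.9] w 0.134 q6 0.02
shares now-axes [-0.   -0.06  0.01] | after-turn axes [-0.   -0.06  0.01] | yaw rows -0.14
[ 0.12914789 -0.75747756  0.25649834]
```

The wing is at its stop (torque rises to 0.26 N m). I release, rise and check.

Call:
play_rows --pt "0 0 0 0" --pt "0 0 0 0" --pt "0 0 0 0" --pt "0 0 0 0" --pt "0 0 0 0" --claw 45

```text
time: 16.87
ee_pos: [0.5752, 0.056, 0.0719]
orientation: [[0.123, 0.992, -0.001], [0.992, -0.123, 0.0], [0.0, -0.001, -1.0]]
contact_force: [0.1, -0.5, 0.9]
gripper_width: 0.449
grip_force: 0.0
```

Call:
play_rows --pt "0 0 -0.3 0" --pt "0 0 -0.8 0" --pt "0 0 -1 0" --pt "0 0 -1 0" --pt "0 0 -1 0" --pt "0 0 -1 0" --pt "0 0 -1 0" --pt "0 0 -1 0" --pt "0 0 0 0" --pt "0 0 0 0"

```text
time: 17.7
ee_pos: [0.5756, 0.0559, 0.215]
orientation: [[0.123, 0.992, 0.002], [0.992, -0.123, -0.0], [0.0, 0.002, -1.0]]
contact_force: [-0.5, -0.3, -0.5]
gripper_width: 0.455
grip_force: 0.0
```

```bash
python3 - <<'E'
from m import *
a0=np.radians(83.7);t=np.array([np.cos(a0),np.sin(a0)]);n=np.array([t[1],-t[0]])
c0=np.array([.587,.1593])
s,_=snap('scene'); cv2.imwrite('pics/end.png',cv2.resize(s[140:290,170:370],(800,600)))
p,d,K,T=load('scene');P=pts(d,K,T);q=P.reshape(-1,3)
r=q[:,:2]-c0; al=r@t; s=r@n
c,a,hh,N,sd=roof(P,c0,a0,.0537,.03,excl=.045); print((c-c0)@n,a,hh,N)
s2=s-(c-c0)@n; k=(abs(s2)<.022)&(abs(q[:,2]-(hh-abs(s2)))<.004)&(abs(al)<.097); print('al',np.percentile(al[k],[0,.5,1,99,99.5,100]))
k=(abs(s)<.035)&(q[:,2]>.085)&(q[:,2]<.13)&(al<-.06)&(al>-.16); w=np.c_[al,s,q[:,2]][k]
print(w.mean(0),w.min(0),w.max(0),cv2.minAreaRect((w[:,:2]*1000).astype(np.float32)))
E
python3 go.py .5759 .0564 .2 -6.3
```

```text
0.0009972719691310006 83.936795104933 0.05340235682920596 177
al [-0.0964 -0.0953 -0.0938  0.0807  0.0812  0.0814]
[-0.1005 -0.0024  0.0944] [-0.1251 -0.0069  0.0853] [-0.0808  0.0068  0.1018] ((-102.88385009765625, -0.5642251968383789), (44.03953170776367, 13.523330688476562), 1.6454205513000488)
t 17.75 pos [0.5752 0.0559 0.2138] yang -7.04 F [-0.4  0.   0.3] w 0.452 q6 0.02
shares now-axes [0.03 0.03 0.69] | after-turn axes [0.03 0.03 0.69] | yaw rows -0.15
```

View pics/end.png

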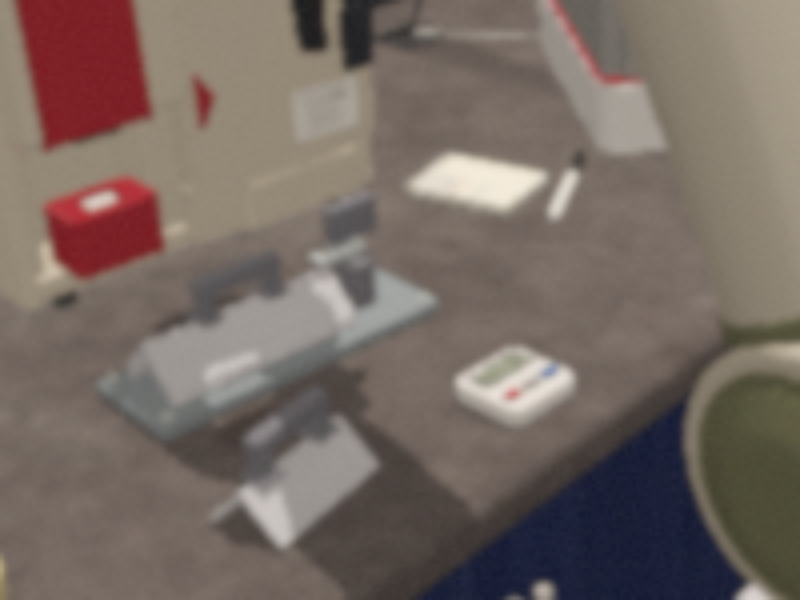

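The wing at (350,215) now lies along the rail with its tongue over the cover's end. The stud is down, the cover is nested, and the short cover hasn't moved.

```bash
python3 -c "
from workcell import arm
print(arm.job_done())"
```

```text
the job is handed in; nothing more can be done
None
```

I nested the long cover flush on the rail, pushed the stud down to its stop, turned the wing clockwise to its stop and left the short cover where it lay; I handed the job in at about 18 s of the 48 s, and it returned no verdict.

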